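Unstack the crimp-press nests into their trays

TASK

The white nests of the bottle-crimping press were left in two stacks on the bench. Take the stacks apart and put each of the five nests away in the black tray that has its own outline and size (oblong, wide round, square, six-sided, narrow round), standing upright and lying flat on the tray's floor inside the lip, and leave them all there at rest.

Things in the scene. Friction and masses are not known exactly. Their poses are not given: they have to be found in the camera images.
- oblong_center (a point): White nylon press nest: oblong block, 80 mm (its x axis) by 52 mm (its y axis) and 40 mm tall; starts at the foot of a stack; loose, 0.02 to 0.25 kg, with a thin dark patch on its top face. The point is its centre, 20 mm above its underside; z is up.
- big_round_center (a point): White nylon press nest: wide round block, 66 mm in diameter and 40 mm tall; starts at the foot of a stack; loose, 0.02 to 0.25 kg, with a thin dark patch on its top face. The point is its centre, 20 mm above its underside; z is up.
- square_center (a point): White nylon press nest: square block, 44 mm by 44 mm (sides along its x and y axes) and 40 mm tall; starts on top of the oblong or the wide round block; loose, 0.02 to 0.25 kg, with a thin dark patch on its top face. The point is its centre, 20 mm above its underside; z is up.
- hexagon_center (a point): White nylon press nest: six-sided block, 44 mm across flats (its x axis is square to one pair of flats; 51 mm across corners) and 40 mm tall; starts on top of the oblong or the wide round block; loose, 0.02 to 0.25 kg, with a thin dark patch on its top face. The point is its centre, 20 mm above its underside; z is up.
- small_round_center (a point): White nylon press nest: narrow round block, 28 mm in diameter and 40 mm tall; starts on top of the square block; loose, 0.02 to 0.25 kg, with a thin dark patch on its top face. The point is its centre, 20 mm above its underside; z is up.
- tray_oblong: Black shallow storage tray fixed to the bench: oblong, 100 mm (along its x axis) by 72 mm (y axis) inside the lip; the oblong block lies flat in it only when turned to within about 15 degrees of it (either way round). Lip 4 mm wide, its top 8 mm above the bench; floor 3 mm above the bench, so the lip stands 5 mm above the floor. The origin is the centre of its underside, on the bench; z is up.
- tray_big_round: Black shallow storage tray fixed to the bench: round, 86 mm in diameter inside the lip, the larger of the two round trays. Lip 4 mm wide, its top 8 mm above the bench; floor 3 mm above the bench, so the lip stands 5 mm above the floor. The origin is the centre of its underside, on the bench; z is up.
- tray_square: Black shallow storage tray fixed to the bench: square, 64 mm by 64 mm inside the lip, sides along its x and y axes. Lip 4 mm wide, its top 8 mm above the bench; floor 3 mm above the bench, so the lip stands 5 mm above the floor. The origin is the centre of its underside, on the bench; z is up.
- tray_hexagon: Black shallow storage tray fixed to the bench: six-sided, 66 mm across flats inside the lip, its x axis square to one pair of sides. Lip 4 mm wide, its top 8 mm above the bench; floor 3 mm above the bench, so the lip stands 5 mm above the floor. The origin is the centre of its underside, on the bench; z is up.
- tray_small_round: Black shallow storage tray fixed to the bench: round, 50 mm in diameter inside the lip, the smaller of the two round trays. Lip 4 mm wide, its top 8 mm above the bench; floor 3 mm above the bench, so the lip stands 5 mm above the floor. The origin is the centre of its underside, on the bench; z is up.
Mind the look-alikes: they are no part of the job. What is shaped like the part that bears hexagon_center but purple is not meant. Leave any red look-alike of the part that bears square_center alone.

How it is judged:
By the outcome, as a careful person would: the job done as asked, in the order asked, and still so for the second after the job is handed in, with the robot touching nothing.
It also fails if it takes over 141 s, if anything falls off the work surface, if the arm or the gripper's body presses on something with over 40 N, if the wrist force passes 120 N, or if a joint passes its speed limit or range.

ROBOT

A 6-joint arm with a two-finger parallel gripper is mounted at the origin on the work surface. World frame = base frame: x ahead of the robot, y to its left, z up, the work surface at z = 0. Lengths are in m, angles in rad, forces in N, time in s.
With the tool pointing down it reaches from about 0.375 to 0.975 m from the base axis. Payload 3.8 kg.
Tool frame: the origin (TCP) lies at the very end of the fingers, on their centre line; the grasp point (between the pads) lies 19 mm behind it; z points along the fingers, y is the line along which they close (so a half turn about z gives the same grasp; the last joint's range is limited). The gripper opens to 88 mm and grips with 3 to 60 N. Pads are 18 mm wide; open, the fingers measure 123 mm over their backs; the gripper's body (75 mm by 187 mm) begins 45 mm behind the grasp point.
Start: joints at [1.197, 0.264, 1.604, -0, 1.274, -0.037], TCP at [0.223, 0.637, 0.239] pointing down, gripper open.
Joint ranges: [-2.63, 2.63], [-0.94, 2.18], [0.31, 2.57], [-1.31, 4.45], [0, 2.66], [-2.55, 2.55]. Speed limits (rad/s): [2.57, 2.57, 3.14, 3.14, 3.14, 3.14].

INTERFACE

Orientations are given as a unit quaternion [w, x, y, z].
In Python, from plant import env gives the robot as it stands.
- The arm moves only by the tool carry_out, never from a script. Its argument "commands" is text: rows parted by semicolons, each of 7 numbers parted by spaces: the shift along the world's x, y, z in units of 0.025 m (1.0 is 0.025 m), then the turn, a rotation vector about the world's x, y, z in units of 180 degrees (1.0 is 180 degrees), then the gripper's target within -1 to 1 (fully open at 1, half-way at 0, shut at -1). A call has 1 to 8 rows; each row shifts and turns the commanded pose from where the row before left it; what a row does not reach is not made up. A row lasts 1/12 s, in which the tool goes at most 41.7 mm and 7.16 degrees, less where a joint would pass 70% of its speed; a pose out of reach is approached as far as the arm can. A call with a number of a shift or a turn outside -1 to 1 is refused whole. A call with a gripper value outside its range is refused whole. The fingers move at their own pace and stop on an object; "squeeze" is the grip in N (left out, the last holds). Time passes only in rows, so rows that do not move let the fingers close. It gives the time, the measured TCP pose, the force, the opening and the grip force at its end, in the units of the state.
- env.get_obs(): the state, without advancing time (a new reading comes with each control period).
- env.read_camera(name): name is "side" or "top"; returns a dict with "frame" (400x640x3 uint8, blue, green, red), "intrinsics" (3x3 intrinsics, pixels), "T" (4x4, takes a point from camera to world coordinates). Camera axes: x right, y up, looking along -z (the intrinsics and any distortion apply to the point x, -y, -z); pixel columns grow to the right and rows downward; lengths in m; the calibration is good to about 2 mm. A picture is of the moment at which its call begins. There is no depth.
- env.sign_off(): hands the job in; it is judged then, once.
Trained networks look in the newest picture that a camera, given by its name, has taken for a name from the list of things; names that differ only in an ending like _2 or _b are one class to them, and where a whole thing is asked for, a point or a joint stands for the part that bears it (a point fixed in the world has none). Each returns a list of dicts, best first, with "conf" (0 to 1); they miss things now and then, are a little off and sometimes report something else, mostly with a low value. They report only what shows in the picture. A call takes as long as a camera call. They do not tell look-alikes from the thing itself.
- env.search_frame(camera, label): "at" ([x, y, z] in m, in the coordinates of the camera as it stood for that picture, good to about 4 mm: the middle of the surface that is visible of it).
- env.silhouettes(camera, label): "region" (400x640 bool, what is visible of it).
The state is a dict: "t": time; "joints": joint angles; "joint_vel": joint speeds; "joint_efforts": joint torques, N m; "eef_pos": TCP position; "tool_rot": TCP orientation; "ft_force": force on the tool from outside, world axes, zero at the start; "wrist_torque": the same for the moment, N m; "finger_gap": opening from 0.0 (shut) to 1.0 (fully open); "gripper_force": force on a finger pad.
Only numpy, scipy, OpenCV 4.12 (cv2) and the standard library are available. Lean on these libraries where they do the work, as an engineer would, in place of code of your own. Each camera call takes 0.05 s, during which the arm holds its last target. There are 200 camera calls.

## Working session

There is one attempt and no reset: what is moved stays moved. The work goes in short steps, Python scripts to look and compute and a tool call to move; the robot and the scene stay as the last step left them, time stands still between calls to the robot, and variables do not carry over. Pictures are saved under pics/ and viewed, at most 14 in all, crops included, and the job is handed in when it is done.

Besides the shell and the picture viewer there is one more tool, called after ">>>" by a JSON object that holds its "method" and its "body", one argument or row to a line. carry_out: Moves the arm, as the interface text tells. Shifts and turns lie within -1 to 1; 1 stands for 0.025 m of shift or 180 degrees of turn. Its arguments: {"type":"object","properties":{"commands":{"type":"string"},"squeeze":{"type":"number"}},"required":["commands"]}

```bash
mkdir -p pics; cat > h.py <<'E'
from plant import env
import numpy as np, cv2
def snap(cam,name):
    r=env.read_camera(cam); cv2.imwrite(f'pics/{name}.png',r['frame']); return r
def world(r,p): return (r['T']@np.r_[p,1])[:3]
def pix2w(r,u,v,z):
    d=np.linalg.inv(r['intrinsics'])@[u,v,1]; d=r['T'][:3,:3]@np.array([d[0],-d[1],-d[2]]); o=r['T'][:3,3]
    return o+d*(z-o[2])/d[2]
N=['oblong_center','big_round_center','square_center','hexagon_center','small_round_center','tray_oblong','tray_big_round','tray_square','tray_hexagon','tray_small_round']
E
python3 - <<'E'
from h import *
for c in ['top','side']:
    r=snap(c,c+'0'); print(c,r['T'].round(3).tolist(),r['intrinsics'].tolist())
    for n in N:
        for d in env.search_frame(c,n)[:3]: print(n,round(d['conf'],2),world(r,d['at']).round(3))
E
```

```text
top [[0.024, 0.997, -0.071, 0.507], [-1.0, 0.024, 0.006, -0.07], [0.008, 0.071, 0.997, 1.003], [0.0, 0.0, 0.0, 1.0]] [[410.59711428402943, 0.0, 318.4162979311933], [0.0, 410.59711428402943, 203.83124834759764], [0.0, 0.0, 1.0]]
oblong_center 0.88 [ 0.592 -0.279  0.043]
big_round_center 0.65 [ 0.64  -0.097  0.037]
square_center 0.82 [ 0.648 -0.395  0.037]
square_center 0.64 [ 0.59  -0.273  0.082]
hexagon_center 0.94 [ 0.71  -0.224  0.043]
hexagon_center 0.91 [ 0.65  -0.099  0.077]
hexagon_center 0.83 [ 0.552 -0.158  0.04 ]
small_round_center 0.62 [ 0.602 -0.282  0.12 ]
tray_oblong 0.66 [0.638 0.089 0.004]
tray_big_round 0.95 [0.452 0.223 0.002]
tray_big_round 0.46 [0.627 0.267 0.009]
tray_square 0.89 [ 0.468 -0.018  0.005]
tray_square 0.43 [ 0.464 -0.244  0.009]
tray_hexagon 0.89 [ 0.468 -0.244  0.003]
tray_hexagon 0.47 [ 0.606 -0.281  0.121]
tray_small_round 0.63 [0.623 0.269 0.007]
side [[0.675, 0.378, -0.633, 0.081], [-0.737, 0.319, -0.595, -0.538], [-0.023, 0.869, 0.494, 0.489], [0.0, 0.0, 0.0, 1.0]] [[361.0028417888056, 0.0, 313.06920733613794], [0.0, 361.0028417888056, 207.86641637454844], [0.0, 0.0, 1.0]]
oblong_center 0.8 [ 0.576 -0.301  0.03 ]
big_round_center 0.77 [ 0.633 -0.119  0.029]
square_center 0.73 [ 0.585 -0.292  0.066]
square_center 0.61 [ 0.63  -0.404  0.035]
hexagon_center 0.77 [ 0.642 -0.112  0.068]
hexagon_center 0.71 [ 0.543 -0.165  0.035]
hexagon_center 0.67 [0.453 0.222 0.006]
small_round_center 0.64 [ 0.594 -0.286  0.109]
tray_oblong 0.92 [0.647 0.095 0.005]
tray_big_round 0.73 [0.449 0.219 0.005]
tray_big_round 0.5 [ 0.631 -0.118  0.028]
tray_square 0.72 [ 0.468 -0.018  0.004]
tray_hexagon 0.94 [ 0.467 -0.246  0.004]
tray_small_round 0.73 [0.624 0.269 0.005]
```

View pics/top0.png

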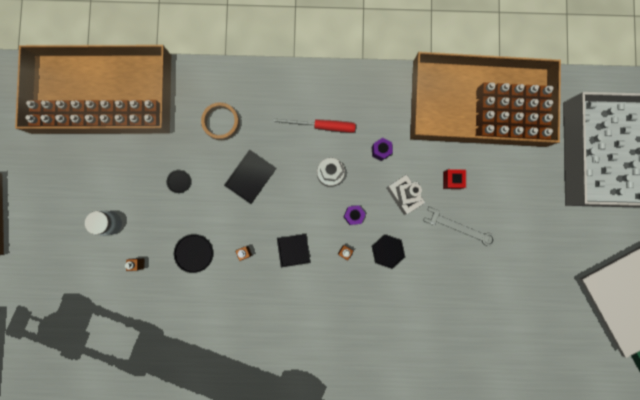

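View pics/side0.png

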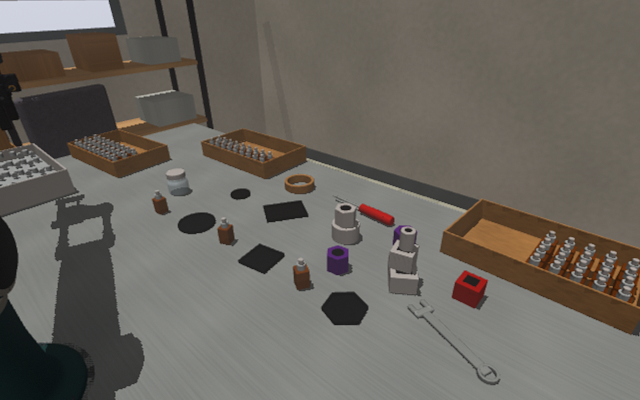

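The top view shows stack A (small round on square on oblong) near px (405,192) and stack B (hexagon on wide round) near (331,171). Trays: square (294,250), hexagon (389,251), oblong (250,176), wide round (193,253), narrow round (178,181). Purple and red decoys stand beside the stacks, and bottles stand between the trays.

```bash
python3 - <<'E'
from h import *
r=env.read_camera('top')
f=r['frame']
a=cv2.resize(f[135:235,300:430],None,fx=5,fy=5,interpolation=cv2.INTER_CUBIC)
cv2.imwrite('pics/cropA.png',a)
for n in ['tray_oblong','tray_big_round','tray_square','tray_hexagon','tray_small_round','oblong_center','square_center','hexagon_center','big_round_center','small_round_center']:
    for d in env.silhouettes('top',n)[:3]:
        m=d['region'].astype(np.uint8)
        c=max(cv2.findContours(m,0,2)[0],key=cv2.contourArea)[:,0]
        z=.008 if 'tray' in n else .04
        w=np.array([pix2w(r,u,v,z)[:2] for u,v in c],np.float32)
        R=cv2.minAreaRect(w)
        (cx,cy),rad=cv2.minEnclosingCircle(w)
        ap=cv2.approxPolyDP(cv2.convexHull(w),.007,True)[:,0]
        print(n,round(d['conf'],2),'rect',np.round(R[0],3),np.round(R[1],3),round(R[2],1),'circ',round(cx,3),round(cy,3),round(rad,3),ap.round(3).tolist() if len(ap)<8 else '')
E
```

```text
tray_oblong 0.77 rect [0.642 0.095] [0.085 0.11 ] 56.6 circ 0.642 0.093 0.064 [[0.7059999704360962, 0.0989999994635582], [0.6190000176429749, 0.15199999511241913], [0.5789999961853027, 0.08799999952316284], [0.6660000085830688, 0.03400000184774399]]
tray_big_round 0.73 rect [0.455 0.223] [0.091 0.089] 65.2 circ 0.454 0.223 0.048 
tray_big_round 0.46 rect [0.643 0.093] [0.085 0.112] 57.1 circ 0.643 0.093 0.065 [[0.7059999704360962, 0.09700000286102295], [0.6209999918937683, 0.1550000011920929], [0.5809999704360962, 0.08799999952316284], [0.6660000085830688, 0.03200000151991844]]
tray_square 0.17 rect [ 0.664 -0.103] [0.054 0.051] 20.0 circ 0.663 -0.105 0.029 [[0.6909999847412109, -0.0989999994635582], [0.6589999794960022, -0.07800000160932541], [0.6389999985694885, -0.08799999952316284], [0.6370000243186951, -0.1080000028014183], [0.6669999957084656, -0.1289999932050705], [0.6869999766349792, -0.12200000137090683]]
tray_hexagon 0.95 rect [ 0.47  -0.249] [0.075 0.081] 45.9 circ 0.468 -0.248 0.042 [[0.5090000033378601, -0.2370000034570694], [0.4740000069141388, -0.20800000429153442], [0
[... 2218 characters left out ...]
023224], [0.6859999895095825, -0.2150000035762787], [0.7059999704360962, -0.24799999594688416], [0.7269999980926514, -0.24500000476837158]]
big_round_center 0.79 rect [ 0.643 -0.098] [0.063 0.048] 68.0 circ 0.65 -0.1 0.033 [[0.675000011920929, -0.07999999821186066], [0.6349999904632568, -0.07400000095367432], [0.6179999709129333, -0.09799999743700027], [0.6240000128746033, -0.12099999934434891], [0.6549999713897705, -0.13199999928474426]]
small_round_center 0.44 rect [ 0.613 -0.3  ] [0.026 0.036] 27.8 circ 0.614 -0.3 0.019 [[0.6259999871253967, -0.3100000023841858], [0.6179999709129333, -0.2840000092983246], [0.5989999771118164, -0.289000004529953], [0.6069999933242798, -0.3149999976158142]]
```

View pics/cropA.png

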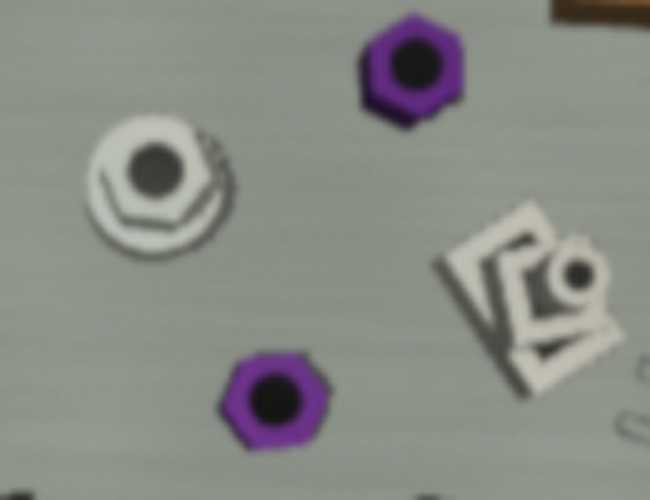

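The crop shows the hexagon's patch at crop px (155,170). The small round's patch is at (578,275), off centre on the square. The square's left corners are at (500,250) and (522,343), and the oblong's corners are at (530,203), (445,258), (535,395) and (622,335).

```bash
python3 - <<'E'
from h import *
from scipy.spatial.transform import Rotation as R
r=env.read_camera('top')
P=lambda x,y,z:pix2w(r,300+x/5-.4,135+y/5-.4,z)[:2]
A=lambda p,q:np.degrees(np.arctan2(*(q-p)[::-1]))
print('small',P(578,275,.12),'hex',P(155,170,.08))
h=[P(128,215,.08),P(175,222,.08),P(210,172,.08)];print('hex',np.round(h,3),A(h[0],h[1]),A(h[1],h[2]))
s=[P(500,250,.08),P(522,343,.08),P(613,325,.08)];print('sq',np.round(s,3),(s[0]+s[2])/2,A(s[0],s[1]),A(s[1],s[2]))
o=[P(*q,.04) for q in [(530,203),(622,335),(535,395),(445,258)]];print('obl',np.round(o,3),np.mean(o,0),A(o[0],o[1]),A(o[3],o[2]),A(o[0],o[3]))
print('bigR',P(160,187,.04), P(155,183,.04))
ob=env.get_obs();q=ob['tool_rot'];print(ob['eef_pos'],R.from_quat(np.roll(q,-1)).as_matrix().round(3),ob['joints'],ob['t'],ob['ft_force'])
E
```

```text
small [ 0.60600744 -0.28428438] hex [ 0.65367727 -0.10147938]
hex [[ 0.633 -0.09 ]
 [ 0.63  -0.111]
 [ 0.653 -0.126]] -97.12376975659681 -33.557764064024575
sq [[ 0.621 -0.259]
 [ 0.579 -0.269]
 [ 0.588 -0.31 ]] [ 0.60457965 -0.28424963] -166.15912791967608 -77.4530459428938
obl [[ 0.649 -0.281]
 [ 0.587 -0.325]
 [ 0.558 -0.284]
 [ 0.621 -0.241]] [ 0.60373659 -0.28246284] -144.50032707473864 -145.93500518424267 124.1945316597543
bigR [ 0.65197488 -0.10537318] [ 0.65382359 -0.1029674 ]
[0.22306856 0.63707113 0.23869026] [[-0.944  0.33   0.   ]
 [ 0.33   0.944 -0.   ]
 [-0.    -0.    -1.   ]] [ 1.19710358e+00  2.63925015e-01  1.60399738e+00 -2.18478397e-05
  1.27369972e+00 -3.68924522e-02] 1.7 [ 0.26409901  0.31047456 -0.61323236]
```

>>> {"method": "carry_out", "body": {
  "commands": "0.41 -1 -0.08 0 0 0 1;0.41 -1 -0.08 0 0 0 1;0.41 -1 -0.08 0 0 0 1;0.41 -1 -0.08 0 0 0 1;0.41 -1 -0.08 0 0 0 1;0.41 -1 -0.08 0 0 0 1;0.41 -1 -0.08 0 0 0 1;0.41 -1 -0.08 0 0 0 1",
  "squeeze": 15
}}

```text
t: 2.37
eef_pos: [0.3054, 0.4359, 0.2228]
tool_rot: [0.0, 0.167, 0.986, 0.0]
ft_force: [0.3, 0.1, 1.1]
finger_gap: 1.0
gripper_force: 0.0
```

>>> {"method": "carry_out", "body": {
  "commands": "0.41 -1 -0.08 0 0 0 1;0.41 -1 -0.08 0 0 0 1;0.41 -1 -0.08 0 0 0 1;0.41 -1 -0.08 0 0 0 1;0.41 -1 -0.08 0 0 0 1;0.41 -1 -0.08 0 0 0 1;0.41 -1 -0.08 0 0 0 1;0.41 -1 -0.08 0 0 0 1"
}}

```text
t: 3.03
eef_pos: [0.3874, 0.2359, 0.2069]
tool_rot: [0.0, 0.167, 0.986, 0.0]
ft_force: [0.9, 0.3, 0.6]
finger_gap: 1.0
gripper_force: 0.0
```

>>> {"method": "carry_out", "body": {
  "commands": "0.41 -1 -0.08 0 0 0 1;0.41 -1 -0.08 0 0 0 1;0.41 -1 -0.08 0 0 0 1;0.41 -1 -0.08 0 0 0 1;0.41 -1 -0.08 0 0 0 1;0.41 -1 -0.08 0 0 0 1;0.41 -1 -0.08 0 0 0 1;0.41 -1 -0.08 0 0 0 1"
}}

```text
t: 3.7
eef_pos: [0.4695, 0.0357, 0.1909]
tool_rot: [0.0, 0.168, 0.986, 0.0]
ft_force: [0.4, -0.4, -0.3]
finger_gap: 0.998
gripper_force: 0.0
```

>>> {"method": "carry_out", "body": {
  "commands": "0.41 -1 -0.08 0 0 0 1;0.41 -1 -0.08 0 0 0 1;0.41 -1 -0.08 0 0 0 1;0.41 -1 -0.08 0 0 0 1;0.41 -1 -0.08 0 0 0 1;0.41 -1 -0.08 0 0 0 1;0.41 -1 -0.08 0 0 0 1;0.41 -1 -0.08 0 0 0 1"
}}

```text
t: 4.37
eef_pos: [0.5515, -0.1643, 0.1748]
tool_rot: [0.0, 0.168, 0.986, -0.0]
ft_force: [0.8, 0.6, -0.9]
finger_gap: 0.998
gripper_force: 0.0
```

>>> {"method": "carry_out", "body": {
  "commands": "0.44 -0.96 0 0 0 0 1;0.44 -0.96 0 0 0 0 1;0.44 -0.96 0 0 0 0 1;0.44 -0.96 0 0 0 0 1;0.42 -0.95 0 0 0 0 1;0 0 -0.9 0 0 0 1;0 0 -0.9 0 0 0 1;0 0 -0.9 0 0 0 1"
}}

```text
t: 5.03
eef_pos: [0.6062, -0.2837, 0.107]
tool_rot: [0.001, 0.168, 0.986, -0.0]
ft_force: [0.8, -0.0, -0.1]
finger_gap: 0.993
gripper_force: 0.0
```

```bash
python3 - <<'E'
from h import *
r=snap('side','s1'); t=snap('top','t1')
f=np.hstack([cv2.resize(r['frame'][190:320,320:480],(480,390)),cv2.resize(t['frame'][140:240,360:440],(312,390))]); cv2.imwrite('pics/c1.png',f)
E
```

```text
(no output)
```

View pics/c1.png

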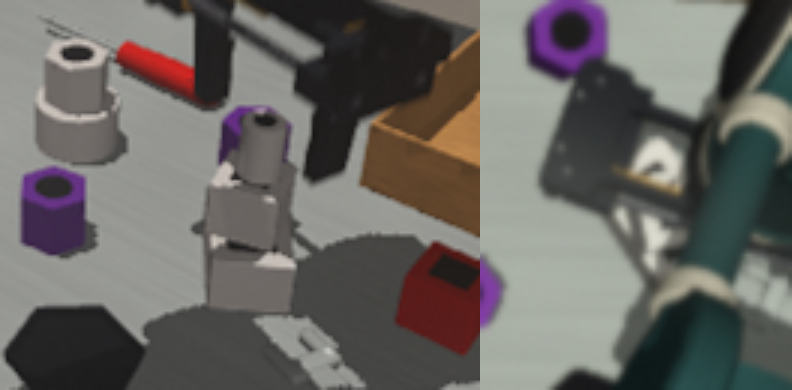

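The side crop shows the open fingers either side of the narrow round, which stands at crop px (262,145). They are about centred on it.

>>> {"method": "carry_out", "body": {
  "commands": "0 0 -0.8 0 0 0 1;0 0 0 0 0 0 -1;0 0 0 0 0 0 -1;0 0 0 0 0 0 -1;0 0 0 0 0 0 -1;0 0 0 0 0 0 -1;0 0 0 0 0 0 -1;0 0 0 0 0 0 -1"
}}

```text
t: 5.8
eef_pos: [0.606, -0.2828, 0.0881]
tool_rot: [0.001, 0.168, 0.986, -0.0]
ft_force: [-0.6, -0.2, -0.3]
finger_gap: 0.495
gripper_force: 0.0
```

>>> {"method": "carry_out", "body": {
  "commands": "0 0 0 0 0 0 -1;0 0 0.3 0 0 0 -1;0 0 0.7 0 0 0 -1;0 0 1 0 0 0 -1;0 0 1 0 0 0 -1"
}}

```text
t: 6.22
eef_pos: [0.6047, -0.2823, 0.1623]
tool_rot: [-0.001, 0.168, 0.986, 0.0]
ft_force: [0.4, -0.0, -0.2]
finger_gap: 0.312
gripper_force: 15.0
```

```bash
python3 - <<'E'
from h import *
r=snap('side','s2')
cv2.imwrite('pics/c2.png',cv2.resize(r['frame'][130:320,320:480],None,fx=3,fy=3))
def proj(r,p):
    c=np.linalg.inv(r['T'])@np.r_[p,1]; q=r['intrinsics']@[c[0],-c[1],-c[2]]; return q[:2]/q[2]
for d in env.search_frame('side','small_round_center'): print(d['conf'],world(r,d['at']))
p=env.get_obs()['eef_pos'];print((proj(r,p)-[320,130])*3, (proj(r,p-[0,0,.02])-[320,130])*3)
E
```

```text
0.74 [ 0.59224715 -0.28402072  0.16649598]
[276.50148843 230.46415555] [272.75824736 259.30895695]
```

View pics/c2.png

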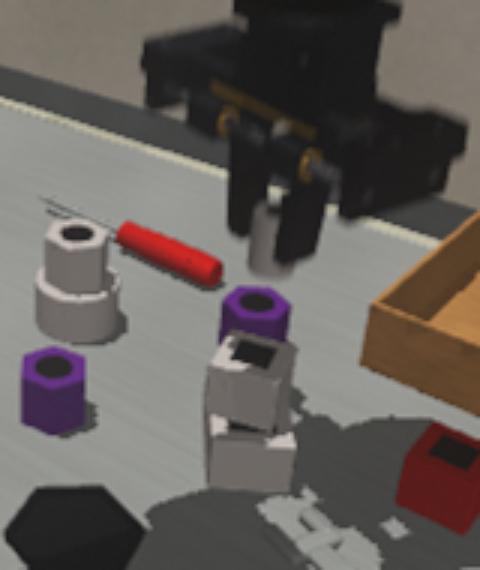

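The narrow round is held upright. Its underside is about 22 mm below the TCP, and the square stack stands undisturbed.

>>> {"method": "carry_out", "body": {
  "commands": "0.04 1 0 0 0 0 -1;0.04 1 0 0 0 0 -1;0.04 1 0 0 0 0 -1;0.04 1 0 0 0 0 -1;0.04 1 0 0 0 0 -1;0.04 1 0 0 0 0 -1;0.04 1 0 0 0 0 -1;0.04 1 0 0 0 0 -1"
}}

```text
t: 6.98
eef_pos: [0.6128, -0.0814, 0.1612]
tool_rot: [-0.001, 0.168, 0.986, 0.0]
ft_force: [0.9, -0.4, -0.5]
finger_gap: 0.311
gripper_force: 15.0
```

>>> {"method": "carry_out", "body": {
  "commands": "0.04 1 0 0 0 0 -1;0.04 1 0 0 0 0 -1;0.04 1 0 0 0 0 -1;0.04 1 0 0 0 0 -1;0.04 1 0 0 0 0 -1;0.04 1 0 0 0 0 -1;0.04 1 0 0 0 0 -1;0.04 1 0 0 0 0 -1"
}}

```text
t: 7.65
eef_pos: [0.6208, 0.1184, 0.1612]
tool_rot: [-0.001, 0.168, 0.986, -0.0]
ft_force: [0.0, -0.4, -0.9]
finger_gap: 0.315
gripper_force: 15.0
```

>>> {"method": "carry_out", "body": {
  "commands": "0.04 1 0 0 0 0 -1;0.04 1 0 0 0 0 -1;0.04 1 0 0 0 0 -1;0.04 1 -0.2 0 0 0 -1;0.04 1 -0.6 0 0 0 -1;0.04 0.95 -1 0 0 0 -1;0 0 -1 0 0 0 -1;0 0 -1 0 0 0 -1"
}}

```text
t: 8.32
eef_pos: [0.627, 0.2678, 0.0656]
tool_rot: [-0.0, 0.166, 0.986, 0.0]
ft_force: [-0.6, 0.0, 0.2]
finger_gap: 0.311
gripper_force: 15.0
```

>>> {"method": "carry_out", "body": {
  "commands": "0 0 -0.6 0 0 0 -1;0 0 -0.3 0 0 0 -1;0 0 -0.1 0 0 0 -1;0 0 0 0 0 0 -1"
}}

```text
t: 8.65
eef_pos: [0.6275, 0.2657, 0.0419]
tool_rot: [-0.0, 0.168, 0.986, -0.0]
ft_force: [-0.9, 0.6, 0.2]
finger_gap: 0.31
gripper_force: 15.0
```

>>> {"method": "carry_out", "body": {
  "commands": "0 0 -0.3 0 0 0 -1;0 0 -0.1 0 0 0 -1;0 0 0 0 0 0 -1"
}}

```text
t: 8.9
eef_pos: [0.6279, 0.2659, 0.0326]
tool_rot: [0.0, 0.168, 0.986, 0.0]
ft_force: [-0.9, 0.0, -0.4]
finger_gap: 0.311
gripper_force: 15.0
```

>>> {"method": "carry_out", "body": {
  "commands": "0 0 -0.1 0 0 0 -1;0 0 0 0 0 0 -1"
}}

```text
t: 9.07
eef_pos: [0.6278, 0.266, 0.03]
tool_rot: [0.0, 0.168, 0.986, 0.0]
ft_force: [-0.1, -0.6, -1.0]
finger_gap: 0.311
gripper_force: 15.0
```

>>> {"method": "carry_out", "body": {
  "commands": "0 0 -0.08 0 0 0 -1;0 0 0 0 0 0 -1"
}}

```text
t: 9.23
eef_pos: [0.6275, 0.266, 0.0276]
tool_rot: [-0.0, 0.168, 0.986, -0.0]
ft_force: [-0.1, -0.5, -0.7]
finger_gap: 0.312
gripper_force: 15.0
```

```bash
python3 - <<'E'
from h import *
r=snap('side','s3')
cv2.imwrite('pics/c3.png',cv2.resize(r['frame'][100:240,140:300],None,fx=4,fy=4))
E
```

```text
(no output)
```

View pics/c3.png

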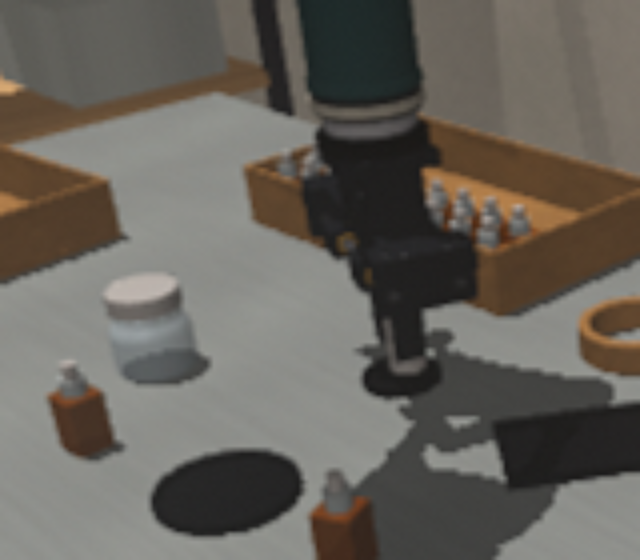

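The narrow round hangs over its tray (crop px 402,375) and is nearly down. I'll lower it until it touches.

>>> {"method": "carry_out", "body": {
  "commands": "0 0 -0.08 0 0 0 -1;0 0 0 0 0 0 -1"
}}

```text
t: 9.45
eef_pos: [0.6274, 0.266, 0.0254]
tool_rot: [-0.0, 0.168, 0.986, -0.0]
ft_force: [-0.4, -0.4, -0.2]
finger_gap: 0.312
gripper_force: 15.0
```

>>> {"method": "carry_out", "body": {
  "commands": "0 0 -0.08 0 0 0 -1;0 0 0 0 0 0 -1"
}}

```text
t: 9.62
eef_pos: [0.6273, 0.266, 0.0233]
tool_rot: [-0.0, 0.168, 0.986, -0.0]
ft_force: [0.9, -0.0, -0.9]
finger_gap: 0.308
gripper_force: 15.0
```

>>> {"method": "carry_out", "body": {
  "commands": "0 0 -0.06 0 0 0 -1;0 0 0 0 0 0 -1"
}}

```text
t: 9.78
eef_pos: [0.6274, 0.266, 0.0219]
tool_rot: [-0.0, 0.168, 0.986, -0.0]
ft_force: [-0.5, -0.2, 0.1]
finger_gap: 0.312
gripper_force: 15.0
```

>>> {"method": "carry_out", "body": {
  "commands": "0 0 -0.06 0 0 0 -1;0 0 0 0 0 0 -1"
}}

```text
t: 9.95
eef_pos: [0.6274, 0.2661, 0.0204]
tool_rot: [-0.0, 0.168, 0.986, -0.0]
ft_force: [1.5, 0.3, -0.3]
finger_gap: 0.317
gripper_force: 15.0
```

>>> {"method": "carry_out", "body": {
  "commands": "0 0 -0.06 0 0 0 -1;0 0 0 0 0 0 -1"
}}

```text
t: 10.12
eef_pos: [0.6278, 0.2661, 0.0201]
tool_rot: [0.0, 0.168, 0.986, -0.0]
ft_force: [-1.8, -0.6, 5.6]
finger_gap: 0.31
gripper_force: 15.0
```

>>> {"method": "carry_out", "body": {
  "commands": "0 0 -0.06 0 0 0 -1;0 0 0 0 0 0 -1"
}}

```text
t: 10.28
eef_pos: [0.6279, 0.2662, 0.0201]
tool_rot: [0.0, 0.168, 0.986, 0.0]
ft_force: [-4.2, -0.9, 10.8]
finger_gap: 0.309
gripper_force: 15.0
```

>>> {"method": "carry_out", "body": {
  "commands": "0 0 0.08 0 0 0 1;0 0 0 0 0 0 1;0 0 0 0 0 0 1;0 0 0 0 0 0 1;0 0 0.5 0 0 0 1;0 0 1 0 0 0 1;0 0 1 0 0 0 1;0 0 1 0 0 0 1"
}}

```text
t: 10.95
eef_pos: [0.6272, 0.2659, 0.1082]
tool_rot: [-0.0, 0.168, 0.986, -0.0]
ft_force: [0.6, -0.0, 0.0]
finger_gap: 0.893
gripper_force: 0.0
```

>>> {"method": "carry_out", "body": {
  "commands": "0 0 1 0 0 0 1;0.07 -1 0.4 0 0 0 1;0.07 -1 0 0 0 -0.029 1;0.07 -1 0 0 0 -0.029 1;0.07 -1 0 0 0 -0.029 1;0.07 -1 0 0 0 0 1;0.07 -1 0 0 0 0 1;0.07 -1 0 0 0 0 1"
}}

```text
t: 11.62
eef_pos: [0.6399, 0.09, 0.1431]
tool_rot: [0.0, 0.3, 0.954, 0.0]
ft_force: [0.0, 0.3, -0.2]
finger_gap: 1.002
gripper_force: 0.0
```

```bash
python3 - <<'E'
from h import *
r=snap('side','s4')
cv2.imwrite('pics/c4.png',cv2.resize(r['frame'][140:330,180:500],None,fx=2.4,fy=2.4))
for n in ['small_round_center','hexagon_center','big_round_center']:
    for d in env.search_frame('side',n)[:3]: print(n,d['conf'],world(r,d['at']).round(3))
E
```

```text
small_round_center 0.65 [0.623 0.257 0.032]
hexagon_center 0.93 [ 0.641 -0.111  0.071]
hexagon_center 0.71 [ 0.541 -0.171  0.034]
hexagon_center 0.59 [ 0.706 -0.229  0.039]
big_round_center 0.97 [ 0.63  -0.119  0.029]
```

View pics/c4.png

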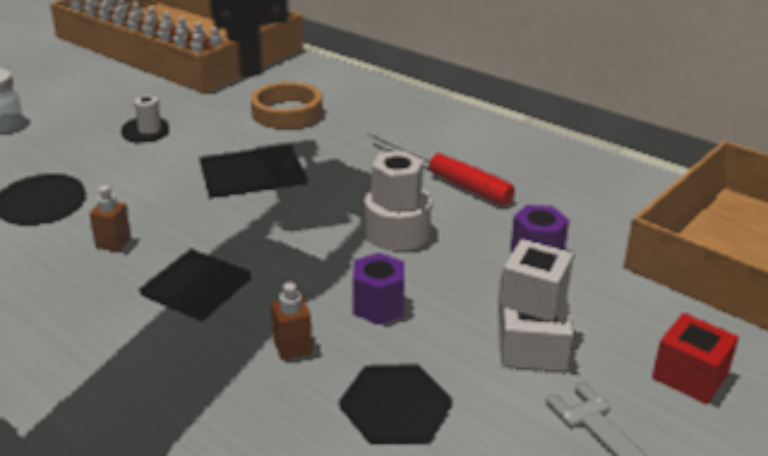

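The narrow round stands upright in its tray (crop px 147,115). Next is the hexagon.

>>> {"method": "carry_out", "body": {
  "commands": "0.07 -0.96 0 0 0 0 1;0.07 -0.96 0 0 0 0 1;0.07 -0.96 0 0 0 0 1;0.07 -0.96 0 0 0 0 1;0.07 -0.96 0 0 0 0 1;0.06 -0.96 0 0 0 0 1;0.06 -0.96 0 0 0 0 1;0.06 -0.96 0 0 0 0 1"
}}

```text
t: 12.48
eef_pos: [0.6535, -0.1003, 0.1425]
tool_rot: [0.0, 0.3, 0.954, 0.0]
ft_force: [0.7, -0.6, -0.7]
finger_gap: 1.001
gripper_force: 0.0
```

>>> {"method": "carry_out", "body": {
  "commands": "0 0 -1 0 0 0 1;0 0 -1 0 0 0 1;0 0 -1 0 0 0 1;0 0 -0.6 0 0 0 1;0 0 -0.2 0 0 0 0.4;0 0 0 0 0 0 -1;0 0 0 0 0 0 -1;0 0 0 0 0 0 -1"
}}

```text
t: 13.15
eef_pos: [0.6546, -0.1005, 0.049]
tool_rot: [0.001, 0.3, 0.954, 0.0]
ft_force: [0.5, 0.1, -0.6]
finger_gap: 0.726
gripper_force: 0.0
```

>>> {"method": "carry_out", "body": {
  "commands": "0 0 0 0 0 0 -1;0 0 0 0 0 0 -1;0 0 0 0 0 0 -1;0 0 0 0 0 0 -1"
}}

```text
t: 13.48
eef_pos: [0.6539, -0.101, 0.0484]
tool_rot: [0.001, 0.3, 0.954, 0.0]
ft_force: [-0.7, 0.4, 4.2]
finger_gap: 0.496
gripper_force: 15.0
```

>>> {"method": "carry_out", "body": {
  "commands": "0 0 0.5 0 0 0 -1;0 0 1 0 0 0 -1;0 0 1 0 0 0 -1;0 0 1 0 0 0 -1;-0.93 -0.73 0 0 0 0 -1;-0.93 -0.73 0 0 0 0 -1;-0.93 -0.73 0 0 0 0 -1;-0.93 -0.73 0 0 0 0 -1"
}}

```text
t: 14.15
eef_pos: [0.5591, -0.1745, 0.1357]
tool_rot: [0.0, 0.3, 0.954, -0.0]
ft_force: [-0.6, -0.4, -0.5]
finger_gap: 0.498
gripper_force: 15.0
```

>>> {"method": "carry_out", "body": {
  "commands": "-0.93 -0.73 0 0 0 0 -1;-0.93 -0.73 0 0 0 0 -1;-0.93 -0.73 0 0 0 0 -1;-0.93 -0.73 0 0 0 0 -1;0 0 -1 0 0 0 -1;0 0 -1 0 0 0 -1;0 0 -1 0 0 0 -1;0 0 -0.9 0 0 0 -1"
}}

```text
t: 14.82
eef_pos: [0.4667, -0.2473, 0.037]
tool_rot: [0.0, 0.301, 0.954, -0.0]
ft_force: [0.8, 0.5, -1.2]
finger_gap: 0.496
gripper_force: 15.0
```

>>> {"method": "carry_out", "body": {
  "commands": "0 0 -0.5 0 0 0 -1;0 0 -0.2 0 0 0 -1;0 0 0 0 0 0 -1"
}}

```text
t: 15.07
eef_pos: [0.4663, -0.2465, 0.0189]
tool_rot: [-0.001, 0.3, 0.954, 0.0]
ft_force: [-0.8, -0.4, -0.7]
finger_gap: 0.499
gripper_force: 15.0
```

>>> {"method": "carry_out", "body": {
  "commands": "0.05 0 -0.2 0 0 0 -1;0 0 0 0 0 0 -1"
}}

```text
t: 15.23
eef_pos: [0.4694, -0.2474, 0.0156]
tool_rot: [0.001, 0.3, 0.954, -0.0]
ft_force: [0.4, -0.8, -1.5]
finger_gap: 0.502
gripper_force: 15.0
```

>>> {"method": "carry_out", "body": {
  "commands": "0 0 -0.08 0 0 0 -1;0 0 0 0 0 0 -1"
}}

```text
t: 15.4
eef_pos: [0.469, -0.2472, 0.0134]
tool_rot: [0.001, 0.3, 0.954, -0.0]
ft_force: [0.3, 0.4, -0.9]
finger_gap: 0.499
gripper_force: 15.0
```

```bash
python3 - <<'E'
from h import *
r=snap('side','s5')
cv2.imwrite('pics/c5.png',cv2.resize(r['frame'][160:330,280:480],None,fx=3,fy=3))
E
```

```text
(no output)
```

View pics/c5.png

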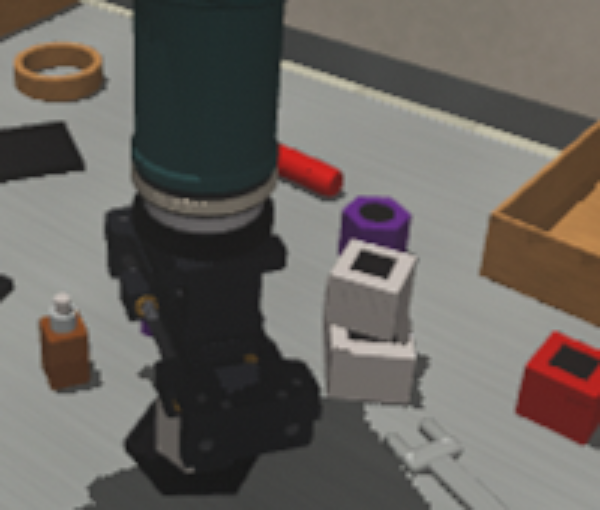

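The hexagon is over its tray (crop px 190,440) and all but down.

>>> {"method": "carry_out", "body": {
  "commands": "0 0 -0.07 0 0 0 -1;0 0 0 0 0 0 -1;0 0 0 0 0 0 1;0 0 0 0 0 0 1;0 0 0 0 0 0 1;0 0 0 0 0 0 1;0 0 0.3 0 0 0 1;0 0 1 0 0 0 1"
}}

```text
t: 16.12
eef_pos: [0.4652, -0.2451, 0.0405]
tool_rot: [-0.004, 0.3, 0.954, 0.001]
ft_force: [-0.2, -0.0, 0.1]
finger_gap: 0.926
gripper_force: 0.0
```

>>> {"method": "carry_out", "body": {
  "commands": "0 0 1 0 0 0 1;0 0 1 0 0 0 1;0 0 0.7 0 0 0 1;0.92 0.72 0 0 0 0 1;0.92 0.72 0 0 0 0 1;0.92 0.72 0 0 0 0 1;0.92 0.72 0 0 0 0 1;0.92 0.72 0 0 0 0 1"
}}

```text
t: 16.78
eef_pos: [0.5843, -0.1561, 0.1118]
tool_rot: [0.0, 0.3, 0.954, -0.0]
ft_force: [0.2, 0.3, 1.2]
finger_gap: 1.001
gripper_force: 0.0
```

```bash
python3 - <<'E'
from h import *
r=snap('side','s6')
cv2.imwrite('pics/c6.png',cv2.resize(r['frame'][160:330,280:480],None,fx=3,fy=3))
for n in ['hexagon_center','big_round_center']:
    for d in env.search_frame('side',n)[:3]: print(n,d['conf'],world(r,d['at']).round(3))
E
```

```text
hexagon_center 0.77 [ 0.704 -0.227  0.039]
hexagon_center 0.66 [ 0.542 -0.166  0.034]
hexagon_center 0.61 [ 0.46  -0.257  0.038]
big_round_center 0.96 [ 0.634 -0.107  0.033]
big_round_center 0.69 [ 0.587 -0.286  0.074]
```

View pics/c6.png

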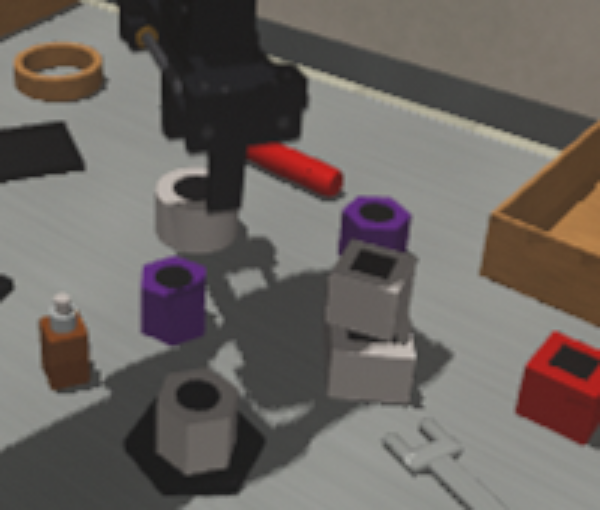

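The hexagon stands flat in its tray. Next is the wide round.

>>> {"method": "carry_out", "body": {
  "commands": "0.92 0.71 0 0 0 0 1;0.92 0.71 0 0 0 0 1;0.92 0.71 0 0 0 0 1;0 0 -0.9 0 0 0 1;0 0 -0.9 0 0 0 1;0 0 -0.6 0 0 0 1;0 0 0 0 0 0 1"
}}

```text
t: 17.52
eef_pos: [0.6481, -0.1038, 0.0468]
tool_rot: [-0.004, 0.301, 0.954, -0.001]
ft_force: [-1.3, -0.2, -0.0]
finger_gap: 0.998
gripper_force: 0.0
```

```bash
python3 - <<'E'
from h import *
r=snap('side','s7');t=snap('top','t7')
f=np.hstack([cv2.resize(r['frame'][180:260,300:400],(500,400)),cv2.resize(t['frame'][130:230,290:365],(300,400))]); cv2.imwrite('pics/c7.png',f)
print(pix2w(r,280+192/3,160+187/3,.04))
E
```

```text
[ 0.65249009 -0.09881651  0.04      ]
```

View pics/c7.png

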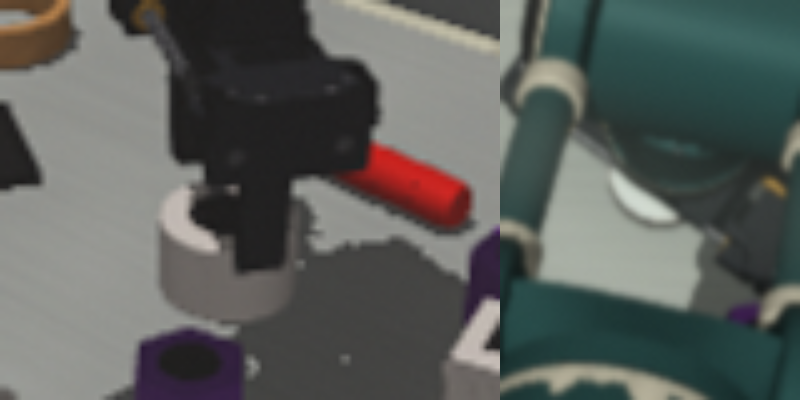

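The fingers straddle the wide round, and the near finger is at crop px (265,220).

>>> {"method": "carry_out", "body": {
  "commands": "0 0.08 -0.3 0 0 0 1;0 0 -0.3 0 0 0 1;0 0 0 0 0 0 1"
}}

```text
t: 17.87
eef_pos: [0.6517, -0.1018, 0.0354]
tool_rot: [-0.0, 0.3, 0.954, -0.0]
ft_force: [0.1, 0.5, -0.8]
finger_gap: 0.998
gripper_force: 0.0
```

>>> {"method": "carry_out", "body": {
  "commands": "0 0 -0.6 0 0 0 1;0 0 -0.1 0 0 0 1;0 0 0 0 0 0 -1;0 0 0 0 0 0 -1;0 0 0 0 0 0 -1;0 0 0 0 0 0 -1;0 0 0 0 0 0 -1;0 0 0 0 0 0 -1"
}}

```text
t: 18.53
eef_pos: [0.6526, -0.1017, 0.0187]
tool_rot: [0.0, 0.3, 0.954, 0.0]
ft_force: [1.1, 0.2, -0.1]
finger_gap: 0.742
gripper_force: 15.0
```

>>> {"method": "carry_out", "body": {
  "commands": "0 0 0 0 0 0 -1;0 0 0.5 0 0 0 -1;0 0 1 0 0 0 -1;0 0 1 0 0 0 -1;0 0 1 0 0 0 -1;0 0 0.6 0 0 0 -1;-0.61 1 0 0 0 0 -1;-0.61 1 0 0 0 0 -1",
  "squeeze": 25
}}

```text
t: 19.2
eef_pos: [0.6236, -0.0525, 0.1243]
tool_rot: [0.003, 0.302, 0.953, 0.0]
ft_force: [-0.1, 1.3, -2.2]
finger_gap: 0.747
gripper_force: 25.0
```

>>> {"method": "carry_out", "body": {
  "commands": "-0.61 1 0 0 0 0 -1;-0.61 1 0 0 0 0 -1;-0.61 1 0 0 0 0 -1;-0.61 1 0 0 0 0 -1;-0.61 1 0 0 0 0 -1;-0.61 1 0 0 0 0 -1;-0.61 1 0 0 0 0 -1;-0.61 1 0 0 0 0 -1"
}}

```text
t: 19.87
eef_pos: [0.4989, 0.1493, 0.1219]
tool_rot: [0.0, 0.3, 0.954, 0.0]
ft_force: [0.4, 0.7, -0.8]
finger_gap: 0.742
gripper_force: 25.0
```

>>> {"method": "carry_out", "body": {
  "commands": "-0.61 1 0 0 0 0 -1;-0.61 1 0 0 0 0 -1;-0.63 0.95 0 0 0 0 -1;0 0 -0.6 0 0 0 -1;0 0 -1 0 0 0 -1;0 0 -0.6 0 0 0 -1;0 0 0 0 0 0 -1"
}}

```text
t: 20.45
eef_pos: [0.4506, 0.2212, 0.0634]
tool_rot: [-0.002, 0.3, 0.954, -0.002]
ft_force: [-0.4, -0.2, -2.1]
finger_gap: 0.743
gripper_force: 25.0
```

>>> {"method": "carry_out", "body": {
  "commands": "0 0 -0.8 0 0 0 -1;0 0 -0.5 0 0 0 -1;0 0 -0.2 0 0 0 -1;0 0 0 0 0 0 -1"
}}

```text
t: 20.78
eef_pos: [0.4531, 0.2217, 0.0283]
tool_rot: [-0.001, 0.301, 0.954, -0.001]
ft_force: [1.0, -0.2, -1.9]
finger_gap: 0.743
gripper_force: 25.0
```

>>> {"method": "carry_out", "body": {
  "commands": "0 0 -0.1 0 0 0 -1;0 0 -0.08 0 0 0 -1;0 0 0 0 0 0 -1"
}}

```text
t: 21.03
eef_pos: [0.4542, 0.2223, 0.0247]
tool_rot: [0.0, 0.3, 0.954, 0.0]
ft_force: [-0.5, -0.2, -1.6]
finger_gap: 0.743
gripper_force: 25.0
```

```bash
python3 - <<'E'
from h import *
r=snap('side','s8')
cv2.imwrite('pics/c8.png',cv2.resize(r['frame'][140:270,130:290],None,fx=4,fy=4))
E
```

```text
(no output)
```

View pics/c8.png

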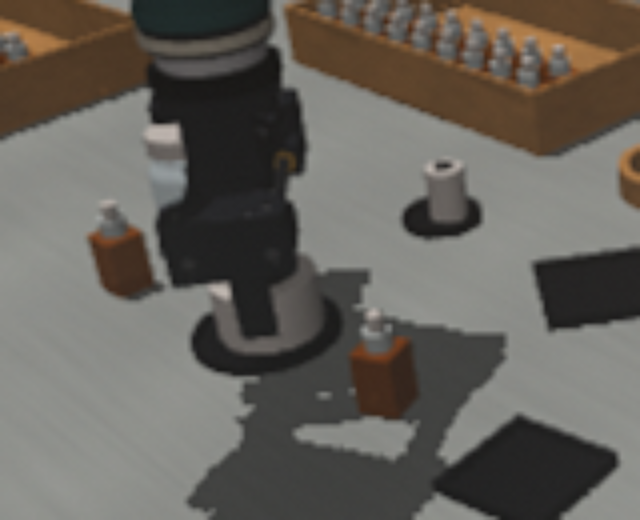

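The wide round is over its tray (crop px 265,325) and clear of the bottle.

>>> {"method": "carry_out", "body": {
  "commands": "0 0 -0.08 0 0 0 -1;0 0 0 0 0 0 -1;0 0 0 0 0 0 1;0 0 0 0 0 0 1;0 0 0 0 0 0 1;0 0 0 0 0 0 1;0 0 0.3 0 0 0 1;0 0 1 0 0 0 1",
  "squeeze": 15
}}

```text
t: 21.75
eef_pos: [0.4504, 0.2207, 0.0517]
tool_rot: [-0.003, 0.3, 0.954, -0.003]
ft_force: [0.0, -0.1, -0.0]
finger_gap: 0.999
gripper_force: 0.0
```

>>> {"method": "carry_out", "body": {
  "commands": "0 0 1 0 0 0 1;0 0 1 0 0 0 1;0 0 1 0 0 0 1;0.29 -0.96 0 0 0 -0.039 1;0.29 -0.96 0 0 0 -0.039 1;0.29 -0.96 0 0 0 -0.039 1;0.29 -0.96 0 0 0 -0.039 1;0.29 -0.96 0 0 0 -0.039 1"
}}

```text
t: 22.42
eef_pos: [0.4901, 0.1011, 0.1303]
tool_rot: [0.0, 0.576, 0.817, 0.0]
ft_force: [0.5, -0.4, 0.3]
finger_gap: 0.999
gripper_force: 0.0
```

>>> {"method": "carry_out", "body": {
  "commands": "0.29 -0.96 0 0 0 -0.039 1;0.29 -0.96 0 0 0 0 1;0.29 -0.96 0 0 0 0 1;0.29 -0.96 0 0 0 0 1;0.29 -0.96 0 0 0 0 1;0.29 -0.96 0 0 0 0 1;0.29 -0.96 0 0 0 0 1;0.29 -0.96 0 0 0 0 1"
}}

```text
t: 23.08
eef_pos: [0.5481, -0.0912, 0.1302]
tool_rot: [0.0, 0.623, 0.782, 0.0]
ft_force: [-0.1, -0.2, -0.1]
finger_gap: 0.998
gripper_force: 0.0
```

```bash
python3 - <<'E'
from h import *
r=snap('side','s9')
cv2.imwrite('pics/c9.png',cv2.resize(r['frame'][130:330,130:480],None,fx=2.2,fy=2.2))
print(env.get_obs()['eef_pos'])
for n in ['square_center','oblong_center','big_round_center']:
    for d in env.search_frame('side',n)[:2]: print(n,d['conf'],world(r,d['at']).round(3))
E
```

```text
[ 0.54984125 -0.09503372  0.13060185]
square_center 0.96 [ 0.588 -0.287  0.073]
square_center 0.91 [ 0.629 -0.399  0.034]
oblong_center 0.62 [ 0.576 -0.304  0.027]
big_round_center 0.57 [0.448 0.206 0.045]
```

View pics/c9.png

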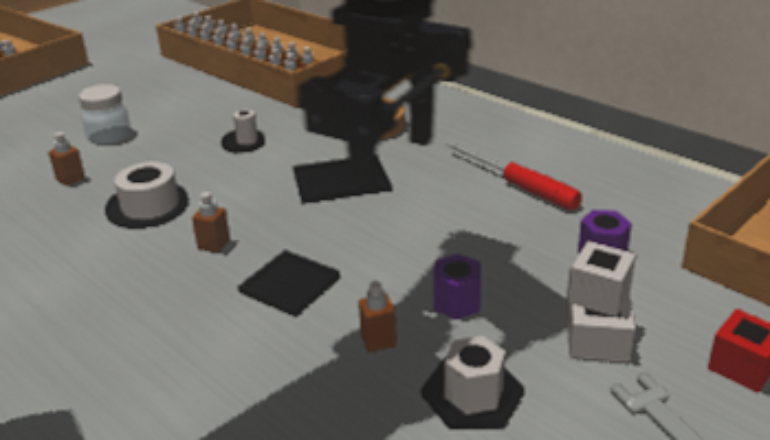

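The wide round sits in its tray (crop px 145,195), and the two-block stack is unchanged. Next is the square.

>>> {"method": "carry_out", "body": {
  "commands": "0.28 -0.95 0 0 0 0 1;0.28 -0.95 0 0 0 0 1;0.28 -0.95 0 0 0 0 1;0.28 -0.95 0 0 0 0 1;0.28 -0.95 0 0 0 0 1;0.28 -0.95 0 0 0 0 1;0.28 -0.94 0 0 0 0 1;0.27 -0.93 0 0 0 0 1"
}}

```text
t: 23.95
eef_pos: [0.6038, -0.2785, 0.1296]
tool_rot: [-0.0, 0.622, 0.783, 0.0]
ft_force: [1.0, 0.8, -0.3]
finger_gap: 0.997
gripper_force: 0.0
```

```bash
python3 - <<'E'
from h import *
r=env.read_camera('side')
print(pix2w(r,130+603/2.2,130+260/2.2,.08)); print(env.get_obs()['eef_pos'])
# square top corners seen in side crop c6 (x3): far(365,238) ~ ; patch corners
E
```

```text
[ 0.60249649 -0.28183211  0.08      ]
[ 0.60512325 -0.2829272   0.12995003]
```

>>> {"method": "carry_out", "body": {
  "commands": "0 0 -0.5 0 0 0 1;0 0 -1 0 0 0 1;0 0 -0.9 0 0 0 1;0 0 -0.5 0 0 0 1;0 0 -0.2 0 0 0 1;0 0 0 0 0 0 1"
}}

```text
t: 24.5
eef_pos: [0.602, -0.2771, 0.0497]
tool_rot: [-0.002, 0.623, 0.783, -0.0]
ft_force: [-0.5, 0.2, -0.3]
finger_gap: 0.998
gripper_force: 0.0
```

>>> {"method": "carry_out", "body": {
  "commands": "0 0 0 0 0 0 -1;0 0 0 0 0 0 -1;0 0 0 0 0 0 -1;0 0 0 0 0 0 -1;0 0 0 0 0 0 -1;0 0 0 0 0 0 -1;0 0 0 0 0 0 -1;0 0 0 0 0 0 -1"
}}

```text
t: 25.17
eef_pos: [0.6037, -0.2794, 0.0523]
tool_rot: [0.0, 0.623, 0.782, 0.0]
ft_force: [0.1, -1.0, 1.3]
finger_gap: 0.495
gripper_force: 15.0
```

>>> {"method": "carry_out", "body": {
  "commands": "0 0 0 0 0 0 -1;0 0 0 0 0 0 -1"
}}

```text
t: 25.33
eef_pos: [0.6037, -0.2793, 0.0523]
tool_rot: [0.0, 0.623, 0.782, 0.0]
ft_force: [-0.6, 0.6, 3.3]
finger_gap: 0.495
gripper_force: 15.0
```

>>> {"method": "carry_out", "body": {
  "commands": "0 0 0.4 0 0 0 -1;0 0 1 0 0 0 -1;0 0 1 0 0 0 -1;0 0 0.8 0 0 0 -1;-0.49 0.96 0 0 0 0 -1;-0.49 0.96 0 0 0 0 -1;-0.49 0.96 0 0 0 0 -1;-0.49 0.96 0 0 0 0 -1"
}}

```text
t: 26.0
eef_pos: [0.5538, -0.1823, 0.1324]
tool_rot: [0.0, 0.623, 0.782, 0.0]
ft_force: [0.5, 0.3, -0.7]
finger_gap: 0.497
gripper_force: 15.0
```

>>> {"method": "carry_out", "body": {
  "commands": "-0.49 0.96 0 0 0 0 -1;-0.49 0.96 0 0 0 0 -1;-0.49 0.96 0 0 0 0 -1;-0.49 0.96 0 0 0 0 -1;-0.49 0.96 0 0 0 0 -1;-0.49 0.96 0 0 0 0 -1;-0.5 0.95 0 0 0 0 -1;0 0 -0.6 0 0 0 -1"
}}

```text
t: 26.67
eef_pos: [0.4682, -0.0124, 0.1193]
tool_rot: [0.001, 0.622, 0.783, 0.002]
ft_force: [0.3, 0.1, -1.0]
finger_gap: 0.492
gripper_force: 15.0
```

>>> {"method": "carry_out", "body": {
  "commands": "0 0 -1 0 0 0 -1;0 0 -1 0 0 0 -1;0 0 -0.9 0 0 0 -1;0 0 -0.5 0 0 0 -1;0 0 -0.3 0 0 0 -1;0 0 0 0 0 0 -1"
}}

```text
t: 27.17
eef_pos: [0.467, -0.0153, 0.023]
tool_rot: [-0.001, 0.623, 0.782, -0.001]
ft_force: [-0.0, -0.1, -1.3]
finger_gap: 0.501
gripper_force: 15.0
```

>>> {"method": "carry_out", "body": {
  "commands": "0 0 -0.15 0 0 0 -1;0 0 -0.1 0 0 0 -1;0 0 0 0 0 0 -1"
}}

```text
t: 27.42
eef_pos: [0.4692, -0.0155, 0.0188]
tool_rot: [0.0, 0.623, 0.782, 0.0]
ft_force: [0.0, -0.7, -0.6]
finger_gap: 0.5
gripper_force: 15.0
```

>>> {"method": "carry_out", "body": {
  "commands": "0 0 -0.06 0 0 0 -1;0 0 0 0 0 0 -1"
}}

```text
t: 27.58
eef_pos: [0.469, -0.0155, 0.0172]
tool_rot: [0.0, 0.623, 0.782, 0.0]
ft_force: [-0.0, 0.1, -0.4]
finger_gap: 0.499
gripper_force: 15.0
```

>>> {"method": "carry_out", "body": {
  "commands": "0 0 -0.06 0 0 0 -1;0 0 0 0 0 0 -1;0 0 0 0 0 0 1;0 0 0 0 0 0 1;0 0 0 0 0 0 1;0 0 0 0 0 0 1;0 0 0.3 0 0 0 1;0 0 1 0 0 0 1"
}}

```text
t: 28.25
eef_pos: [0.4651, -0.0151, 0.0452]
tool_rot: [-0.003, 0.623, 0.782, -0.002]
ft_force: [-1.1, -0.1, 0.1]
finger_gap: 0.924
gripper_force: 0.0
```

>>> {"method": "carry_out", "body": {
  "commands": "0 0 1 0 0 0 1;0 0 1 0 0 0 1;0 0 1 0 0 0 1;0.49 -0.97 0 0 0 -0.038 1;0.49 -0.97 0 0 0 -0.038 1;0.49 -0.97 0 0 0 -0.038 1;0.49 -0.97 0 0 0 -0.038 1;0.49 -0.97 0 0 0 -0.038 1"
}}

```text
t: 28.92
eef_pos: [0.5304, -0.1378, 0.1236]
tool_rot: [0.0, 0.827, 0.562, 0.0]
ft_force: [0.5, -1.1, 0.1]
finger_gap: 1.004
gripper_force: 0.0
```

```bash
python3 - <<'E'
from h import *
ob=env.get_obs();print(ob['eef_pos'],ob['joints'].round(2))
r=snap('side','s10');t=snap('top','t10')
f=np.hstack([cv2.resize(r['frame'][190:330,240:440],(500,350)),cv2.resize(t['frame'][150:250,360:440],(280,350))]); cv2.imwrite('pics/c10.png',f)
for n in ['square_center','oblong_center']:
  for c,q in(('side',r),('top',t)):
    for d in env.search_frame(c,n)[:2]: print(c,n,d['conf'],world(q,d['at']).round(3))
for d in env.silhouettes('top','oblong_center')[:1]:
    c=max(cv2.findContours(d['region'].astype(np.uint8),0,2)[0],key=cv2.contourArea)[:,0]
    print(cv2.minAreaRect(np.array([pix2w(t,u,v,.04)[:2] for u,v in c],np.float32)))
E
```

```text
[ 0.53036503 -0.13784467  0.12358322] [-0.3   0.13  1.99  0.    1.02  0.08]
side square_center 0.72 [ 0.463 -0.029  0.034]
side square_center 0.62 [ 0.626 -0.4    0.034]
top square_center 0.9 [ 0.644 -0.394  0.037]
top square_center 0.82 [ 0.467 -0.017  0.04 ]
side oblong_center 0.67 [ 0.582 -0.294  0.044]
side oblong_center 0.52 [ 0.459 -0.031  0.036]
top oblong_center 0.83 [ 0.615 -0.282  0.04 ]
((0.6104941368103027, -0.2778080403804779), (0.06480567157268524, 0.05411817878484726), 36.263980865478516)
```

View pics/c10.png

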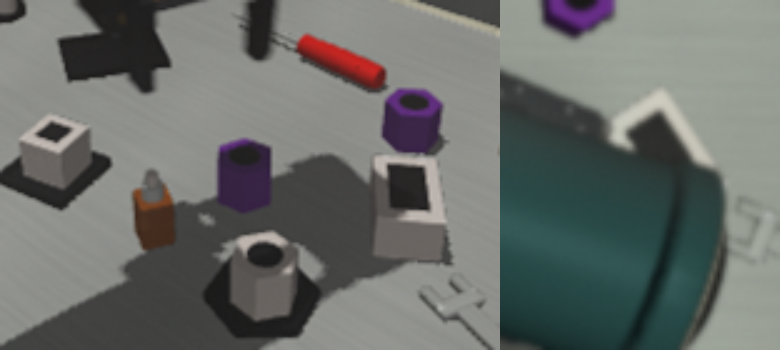

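The square sits in its tray (crop px 55,155). The oblong is alone and unmoved, with its patch centred at (410,188).

>>> {"method": "carry_out", "body": {
  "commands": "0.49 -0.97 0 0 0 -0.037 1;0.49 -0.97 0 0 0 -0.037 1;0.49 -0.97 0 0 0 -0.037 1;0.49 -0.97 0 0 0 -0.037 1;0.49 -0.96 0 0 0 -0.037 1;0.49 -0.95 0 0 0 0 1;0 0 -1 0 0 0 1;0 0 0 0 0 0 1"
}}

```text
t: 29.93
eef_pos: [0.6014, -0.2804, 0.0941]
tool_rot: [-0.002, 0.953, 0.304, -0.002]
ft_force: [-1.4, 1.1, -0.8]
finger_gap: 1.002
gripper_force: 0.0
```

```bash
python3 - <<'E'
from h import *
r=env.read_camera('side')
print(pix2w(r,240+410/2.5,190+188/2.5,.04)); ob=env.get_obs(); print(ob['eef_pos'],ob['tool_rot'])
E
```

```text
[ 0.60409353 -0.28529727  0.04      ]
[ 0.6008878  -0.2795794   0.09482755] [-0.0024893   0.95246682  0.30462322 -0.00233681]
```

>>> {"method": "carry_out", "body": {
  "commands": "0 0 -0.8 0 0 0 1;0 0 -1 0 0 0 1;0 0 -0.9 0 0 0 1;0 0 -0.5 0 0 0 1;0 0 -0.1 0 0 0 1;0 0 0 0 0 0 1;0 0 0 0 0 0 -1;0 0 0 0 0 0 -1",
  "squeeze": 25
}}

```text
t: 30.65
eef_pos: [0.6047, -0.2818, 0.0172]
tool_rot: [0.001, 0.953, 0.304, 0.001]
ft_force: [-0.5, 0.5, 0.4]
finger_gap: 0.871
gripper_force: 0.0
```

>>> {"method": "carry_out", "body": {
  "commands": "0 0 0 0 0 0 -1;0 0 0 0 0 0 -1;0 0 0 0 0 0 -1;0 0 0 0 0 0 -1;0 0 0 0 0 0 -1;0 0 0 0 0 0 -1;0 0 0 0 0 0 -1;0 0 0 0 0 0 -1"
}}

```text
t: 31.32
eef_pos: [0.6038, -0.2818, 0.0159]
tool_rot: [0.0, 0.953, 0.304, 0.0]
ft_force: [-0.5, -0.7, 4.7]
finger_gap: 0.59
gripper_force: 24.9
```

>>> {"method": "carry_out", "body": {
  "commands": "0 0 0.4 0 0 0 -1;0 0 1 0 0 0 -1;0 0 1 0 0 0 -1;0 0 1 0 0 0 -1;0.1 1 0.5 0 0 0 -1;0.1 1 0 0 0 -0.038 -1;0.1 1 0 0 0 -0.038 -1;0.1 1 0 0 0 -0.038 -1"
}}

```text
t: 31.98
eef_pos: [0.6127, -0.1803, 0.1128]
tool_rot: [-0.0, 0.992, 0.126, -0.0]
ft_force: [0.8, 0.2, -1.5]
finger_gap: 0.587
gripper_force: 24.9
```

>>> {"method": "carry_out", "body": {
  "commands": "0.1 1 0 0 0 -0.038 -1;0.1 1 0 0 0 -0.038 -1;0.1 1 0 0 0 -0.038 -1;0.1 1 0 0 0 -0.038 -1;0.1 1 0 0 0 -0.038 -1;0.1 1 0 0 0 -0.038 -1;0.1 1 0 0 0 -0.035 -1;0.1 1 0 0 0 0 -1"
}}

```text
t: 32.65
eef_pos: [0.6322, 0.0199, 0.112]
tool_rot: [0.0, 0.96, -0.282, -0.001]
ft_force: [0.7, 0.1, -1.6]
finger_gap: 0.586
gripper_force: 24.9
```

>>> {"method": "carry_out", "body": {
  "commands": "0.1 1 0 0 0 0 -1;0.1 1 0 0 0 0 -1;0.05 1 0 0 0 0 -1;0 0 -0.8 0 0 0 -1;0 0 -1 0 0 0 -1;0 0 0 0 0 0 -1;0 0 0 0 0 0 -1"
}}

```text
t: 33.23
eef_pos: [0.6368, 0.0935, 0.0653]
tool_rot: [0.001, 0.96, -0.279, -0.003]
ft_force: [-1.3, -0.3, -2.5]
finger_gap: 0.589
gripper_force: 24.9
```

>>> {"method": "carry_out", "body": {
  "commands": "0.12 0 -0.7 0 0 0 -1;0 0 -0.6 0 0 0 -1;0 0 -0.2 0 0 0 -1;0 0 -0.1 0 0 0 -1;0 0 0 0 0 0 -1;0 0 0 0 0 0 -1"
}}

```text
t: 33.73
eef_pos: [0.6433, 0.0934, 0.0289]
tool_rot: [-0.0, 0.96, -0.279, 0.001]
ft_force: [0.3, 0.2, -1.8]
finger_gap: 0.589
gripper_force: 24.9
```

```bash
python3 - <<'E'
from h import *
print(env.get_obs()['eef_pos'])
r=snap('side','s11')
cv2.imwrite('pics/c11.png',cv2.resize(r['frame'][150:260,230:390],None,fx=4.5,fy=4.5))
E
```

```text
[0.6432979  0.0934444  0.02887743]
```

View pics/c11.png

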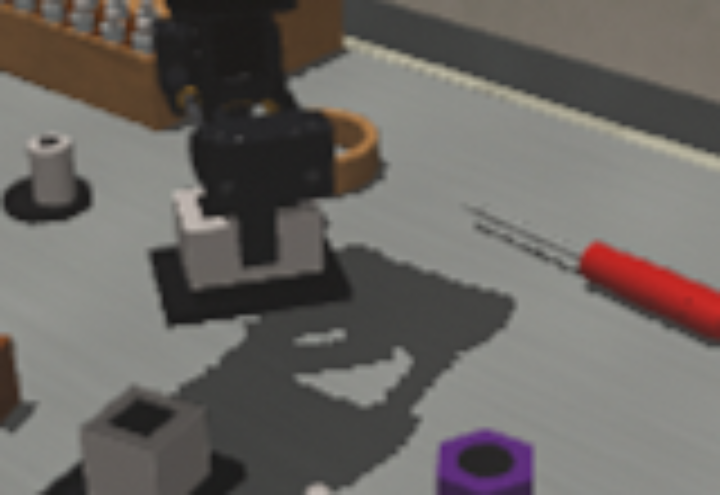

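The oblong is aligned and centred over its tray (crop px 255,280), about 10 mm above the floor.

>>> {"method": "carry_out", "body": {
  "commands": "0 0 -0.2 0 0 0 -1;0 0 -0.1 0 0 0 -1;0 0 0 0 0 0 -1;0 0 0 0 0 0 -1"
}}

```text
t: 34.12
eef_pos: [0.6423, 0.0936, 0.02]
tool_rot: [0.0, 0.96, -0.279, -0.0]
ft_force: [-0.1, 1.0, -1.7]
finger_gap: 0.589
gripper_force: 24.9
```

>>> {"method": "carry_out", "body": {
  "commands": "0 0 -0.06 0 0 0 -1;0 0 0 0 0 0 -1;0 0 0 0 0 0 1;0 0 0 0 0 0 1;0 0 0 0 0 0 1;0 0 0 0 0 0 1;0 0 0.3 0 0 0 1;0 0 1 0 0 0 1"
}}

```text
t: 34.78
eef_pos: [0.6389, 0.0932, 0.0475]
tool_rot: [0.002, 0.96, -0.279, -0.004]
ft_force: [-0.9, -0.2, -0.7]
finger_gap: 0.995
gripper_force: 0.0
```

>>> {"method": "carry_out", "body": {
  "commands": "0 0 1 0 0 0 1;0 0 1 0 0 0 1;0 0 1 0 0 0 1;0 0 1 0 0 0 1;0 0 1 0 0 0 1;0 0 1 0 0 0 1;0 0 0 0 0 0 1;0 0 0 0 0 0 1"
}}

```text
t: 35.45
eef_pos: [0.6441, 0.0937, 0.2042]
tool_rot: [-0.001, 0.96, -0.279, 0.002]
ft_force: [0.1, 0.6, -0.1]
finger_gap: 0.999
gripper_force: 0.0
```

```bash
python3 - <<'E'
from h import *
print(env.get_obs()['eef_pos'])
r=snap('side','s12')
cv2.imwrite('pics/c12.png',cv2.resize(r['frame'][140:340,150:450],None,fx=2.6,fy=2.6))
for n in N[:5]:
    for d in env.search_frame('side',n)[:3]: print(n,round(d['conf'],2),world(r,d['at']).round(3))
E
```

```text
[0.64406672 0.09372397 0.204183  ]
oblong_center 0.89 [0.633 0.078 0.04 ]
big_round_center 0.93 [0.445 0.201 0.042]
big_round_center 0.19 [ 0.459 -0.259  0.039]
square_center 0.8 [ 0.628 -0.401  0.034]
square_center 0.71 [ 0.462 -0.033  0.034]
hexagon_center 0.94 [ 0.542 -0.168  0.034]
hexagon_center 0.81 [ 0.703 -0.229  0.035]
hexagon_center 0.56 [ 0.458 -0.257  0.038]
small_round_center 0.49 [0.62  0.254 0.029]
```

View pics/c12.png

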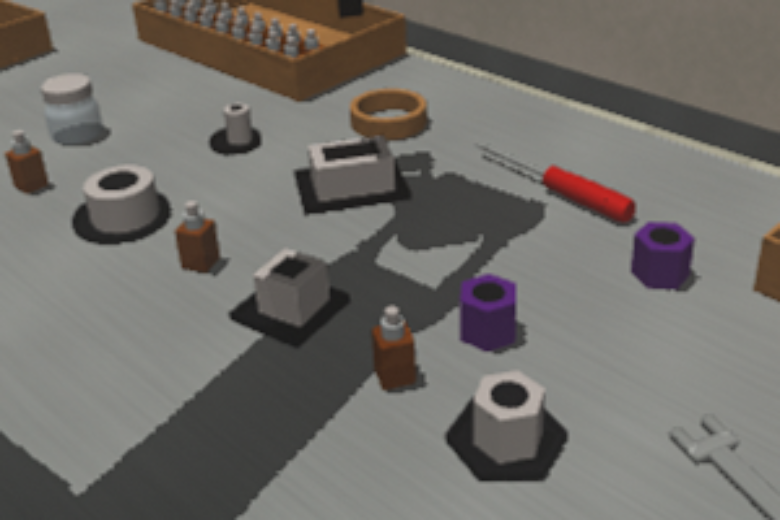

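All five nests stand upright in their own trays: oblong at crop px (350,175), wide round (120,205), square (292,290), hexagon (508,420) and narrow round (237,125). The look-alikes have not moved.

```bash
python3 -c "
from h import *
print(env.sign_off())"
```

```text
the job is handed in; nothing more can be done
None
```

All five nests stand upright in their own trays and the job is handed in at about 35 s of robot time; I viewed 15 pictures, one over the limit of 14.

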